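Shut the optic case and hold the spring probe on its test stud

TASK

Check the earthing of the black optic case: first lower its open lid gently until it is fully shut. Then take the red-handled test probe out of its grey stand and hold it upright with its tip on the brass stud in the yellow ring on the lid, pressing lightly so that the spring tip is pushed in about half of its 10 mm travel. Finish while still holding the probe there; leave the other things on the worktop where they are.

Things in the scene. Friction and masses are not known exactly. Their poses are not given: they have to be found in the camera images.
- case: black moulded optic case, 118 (x) x 88 (y) x 52 mm high when shut, fixed to the worktop. Origin at the centre of its underside; own x points from the front to the hinge at the back, z up. Its base is 32 mm high.
- case_lid (a joint): angle of the case's lid: 0 is shut, about 1.57 stands straight up, 1.83 is fully open (leaning back, away from the front). It starts wide open. Stiff friction hinge (about 0.14 N m): the lid stays at any angle where it is left and can be pushed along by about 2 N near its free edge.
- lid_hinge (a point): middle of the lid's hinge axis, which runs along the case's y, at x = +60, z = 33 mm in the case's frame. The lid is a shallow tray: its free edge is 119 mm from this axis (towards case -x when shut) and its outer face 19 mm from it (the top when shut; looks back to case +x when the lid stands up). This point's axes turn with the lid.
- stud_top (a point): centre of the top face of the brass test stud on the lid's outer face: disc of 16 mm diameter, 2 mm proud of the lid, with a flat yellow ring of 24 mm round it. When the lid is shut the stud's face looks up, 54 mm above the worktop, at x = -28, y = +26 mm in the case's frame. Turns with the lid.
- stand: fixed grey block that holds the probe, 56x56 mm, 70 mm high, feet 80 mm over y; a vertical through hole of 18 mm in its middle. Origin at the centre of its underside.
- probe_grip (a point): centre of the probe's red round handle (black grooves, 20 mm diameter, 50 mm long; 0.1 kg); z along the probe, away from the tip. It stands tip down in the stand's hole, this point 102 mm above the worktop: its black collar (28 mm diameter, underside 32 mm below this point) rests on the block. Below that a 15 mm barrel; the tip ends 82 mm below this point. Lift over 55 mm to clear the stand.
- probe_tip (a point): end of the probe's brass spring tip (7 mm diameter, rounded), 82 mm from probe_grip along -z when it is out
- plunger (a joint): how far the spring tip is pushed in: 0 is fully out, 0.010 m is fully in. Spring with preload: 0.9 N to start, 2.4 N at half travel, 3.9 N at full travel.
- goggles_1: pale safety goggles, 72x141x53 mm; a bystander, to be left alone. Origin at the centre of its underside.
- screw_tin: round white tin with blue cap, 63 mm across, 32 high; a bystander, to be left alone. Origin at the centre of its underside.
- marker_red: red marker pen, 132 mm long; a bystander, to be left alone. Origin at the centre of its underside.
- pen: blue and white pen, 132 mm long; a bystander, to be left alone. Origin at the centre of its underside.
- tape: roll of tan tape, 105 mm across, 25 high; a bystander, to be left alone. Origin at the centre of its underside.
- meter_head: black disc-shaped sensor head, 51 mm across, 20 high; a bystander, to be left alone. Origin at the centre of its underside.
- hex_driver: screwdriver with orange handle, 172 mm long, 25 high; a bystander, to be left alone. Origin at the centre of its underside.
Things that resemble listed ones, but are neither listed nor needed, are in the scene too. Of the things like the part that bears probe_grip, leave any that is blue; of the rest the larger one is meant.

How it is judged:
On the way, in this order (a step that is already met when the one before it is completed fails the run):
1. the lid is shut (value of joint case_lid below 0.03 rad), for 0.3 s.
2. the probe is held clear of its stand (distance between probe_grip and stand above 0.16 m and contact force between probe and the fingers above 1 N), for 0.2 s.
At the end, for the whole second after the job is handed in: The lid is shut (below 0.03 rad), and the fingers still hold the probe, still, within 0.12 rad of upright, its tip within 6 mm of the centre of the stud and pressing on it, the spring tip pushed in by 2 to 8 mm (under 8 N on the case) (value of joint case_lid below 0.03 rad and distance between probe_tip and stud_top below 0.006 m and angle between probe_grip's own z axis and vertical below 0.12 rad and value of joint plunger between 0.002 and 0.008 m and contact force between plunger and case above 0.5 N and contact force between probe and case below 8 N and contact force between probe and the fingers above 1 N and contact force between probe and stand below 0.05 N and linear speed of probe below 0.02 m/s); the arm keeps its last pose, push and grip.
It fails at once if the lid is slammed (faster than 3 rad/s) (velocity of joint case_lid below -3 rad/s).
It fails at once if the probe is pressed hard on the case (over 15 N) (contact force between probe and case above 15 N).
It fails at once if a bystander is moved by more than 25 mm (distance of any of goggles_1, screw_tin, marker_red, pen, tape, meter_head, hex_driver from where it was at the start of the episode above 0.025 m).
It also fails if it takes over 54 s, if anything falls off the work surface, if the arm or the gripper's body presses on something with over 40 N, if the wrist force passes 120 N, or if a joint passes its speed limit or range.

ROBOT

A 7-joint arm with a two-finger parallel gripper is mounted at the origin on a cart in front of the work surface, level with it; the furniture and walls round the work are solid. World frame = base frame: x ahead of the robot, y to its left, z up, the work surface at z = 0. Lengths are in m, angles in rad, forces in N, time in s.
With the tool pointing down it reaches from about 0.4 to 0.85 m from the base axis. Payload 10.4 kg.
Tool frame: the origin (TCP) lies on the centre line of the jaws, within the pads' length; the fingertips stand r.finger_overhang ahead of it and the grasp point (between the pads) lies 5 mm behind it (r.finger_overhang is the distance from the TCP to the fingertips, in m); z points along the fingers, y is the line along which they close (so a half turn about z gives the same grasp; the last joint's range is limited). The gripper opens to 87 mm and grips with 3 to 60 N. Pads are 19 mm wide; open, the fingers measure 117 mm over their backs; the gripper's body (75 mm by 190 mm) begins 51 mm behind the grasp point.
Start: joints at [1.308, 0.332, -0.065, 1.46, 0.022, 1.35, -0.088], TCP at [0.148, -0.607, 0.237] pointing down, gripper open.
Joint ranges: [-2.6, 2.6], [-0.5, 2.12], [-1.47, 1.34], [0.16, 2.42], [-1.27, 4.41], [0.06, 2.06], [-2.6, 2.6]. Speed limits (rad/s): [2.22, 2.22, 2.79, 2.79, 3.14, 3.14, 3.14].

INTERFACE

Orientations are given as a unit quaternion [x, y, z, w].
In Python, from bench import read_state, viewer, r gives the robot as it stands.
- The arm moves only by the tool carry_out, never from a script. Its argument "moves" is a list of rows, each a list of 6 numbers: the shift along the tool's x, y, z in units of 40 mm (1.0 is 40 mm), then the turn, a rotation vector about the tool's x, y, z in units of 8 degrees (1.0 is 8 degrees). A call has 1 to 20 rows; each row shifts and turns the commanded pose from where the row before left it, along the tool's axes as they then stand; what a row does not reach is not made up. A row lasts 1/8 s, in which the tool goes at most 62.5 mm and 10.7 degrees, less where a joint would pass 70% of its speed; a pose out of reach is approached as far as the arm can. A call is refused whole if a number of a shift passes 1 or a number of a turn 1, either way. A call with a gripper value outside its range is refused whole. "fingers" is the finger opening in mm, from 0 to 87, set as the call begins (left out, the last holds). The fingers move at their own pace and stop on an object; "force" is the grip in N (left out, the last holds). Time passes only in rows, so rows that do not move let the fingers close. It gives the time, the measured TCP pose, the force, the opening and the grip force at its end, in the units of the state.
- read_state(): the state, without advancing time (a new reading comes with each control period).
- viewer.camera(name): name is "side" or "top" or "wrist"; returns a dict with "pixels" (400x640x3 uint8, red, green, blue), "range_z" (400x640 float32, m along the optical axis (not along the pixel's ray), 0 where there is no reading), "fx", "fy", "cx", "cy" (pixels), "xyz" and "orientation" of the camera in the world. Camera axes: x right, y down, z forward; pixel columns grow to the right and rows downward; lengths in m; the calibration is good to about 2 mm. A picture is of the moment at which its call begins.
- r.close_job(): hands the job in; it is judged then, once.
The state is a dict: "time": time; "joint_positions": joint angles; "joint_vel": joint speeds; "joint_torque": joint torques, N m; "ee_pos": TCP position; "eef_rot": TCP orientation; "ft_force": force on the tool from outside, world axes, zero at the start; "torque": the same for the moment, N m; "width": finger opening in m; "grip_force": force on a finger pad.
Only numpy, scipy, OpenCV 4.12 (cv2) and the standard library are available. Lean on these libraries where they do the work, as an engineer would, in place of code of your own. Each camera call takes 0.05 s, during which the arm holds its last target. There are 200 camera calls.

## Working session

There is one attempt and no reset: what is moved stays moved. The work goes in short steps, Python scripts to look and compute and a tool call to move; the robot and the scene stay as the last step left them, time stands still between calls to the robot, and variables do not carry over. Pictures are saved under pics/ and viewed, at most 10 in all, crops included, and the job is handed in when it is done.

Besides the shell and the picture viewer there is one more tool, called after "Call:" as name(argument=value, ...) on one line, values as JSON. carry_out: Moves the arm, as the interface text tells. Its arguments: {"type":"object","properties":{"moves":{"type":"array","items":{"type":"array","items":{"type":"number"}}},"fingers":{"type":"number"},"force":{"type":"number"}},"required":["moves"]}

```bash
mkdir -p pics; ls; cat > h.py <<'E'
import numpy as np,cv2
from scipy.spatial.transform import Rotation as R
from bench import read_state, viewer, r
def cam(n):
    c=viewer.camera(n); c['R']=R.from_quat(c['orientation']).as_matrix(); return c
def cloud(c):
    v,u=np.mgrid[:400,:640]; z=c['range_z']
    p=np.stack([(u-c['cx'])/c['fx']*z,(v-c['cy'])/c['fy']*z,z],-1)
    return p@c['R'].T+np.array(c['xyz'])
def ray(c,u,v,h):
    d=c['R']@np.array([(u-c['cx'])/c['fx'],(v-c['cy'])/c['fy'],1]); o=np.array(c['xyz']); return o+d*(h-o[2])/d[2]
def save(c,n): cv2.imwrite('pics/'+n,cv2.cvtColor(c['pixels'],cv2.COLOR_RGB2BGR))
E
python3 - <<'E'
from h import *
for n in('side','top'):
    c=cam(n); save(c,n+'0.png'); print(n,c['xyz'],c['R'].round(3).tolist(),c['fx'],c['cx'],c['cy'])
s=read_state();print(s); print(r.finger_overhang)
E
```

```text
pics
side [0.17207039 0.96621659 0.59992125] [[-0.944, -0.131, 0.303], [-0.329, 0.419, -0.846], [-0.016, -0.899, -0.438]] 426.9577761625552 317.43213629553935 203.31531899133532
top [ 0.40236687 -0.06526858  1.66129822] [[0.014, -0.997, 0.081], [-1.0, -0.013, 0.014], [-0.013, -0.081, -0.997]] 482.8328191464393 318.167750044667 199.452766701944
{'time': 0.1, 'joint_positions': array([ 1.30840589,  0.33280945, -0.06471243,  1.46085665,  0.02159486,
        1.34986743, -0.08850566]), 'joint_vel': array([-0.00012685, -0.00234728,  0.00019843, -0.00290729,  0.00079496,
       -0.00078666,  0.00056839]), 'joint_torque': array([ 2.34984014e-03, -6.24547434e+01,  2.52540805e-02, -3.90719748e+01,
       -6.14085258e-02,  3.65556171e-02,  8.27238949e-06]), 'ee_pos': array([ 0.14836825, -0.60680586,  0.23583335]), 'eef_rot': array([ 9.92819537e-01,  1.19620147e-01, -9.72197412e-05, -6.15195257e-04]), 'ft_force': array([-0.7024342 , -0.21921166,  0.0089123 ]), 'torque': array([ 0.00321774, -0.04641006,  0.04202303]), 'grip_force': 0.0, 'width': 0.08697102687950439}
0.014
```

View pics/side0.png

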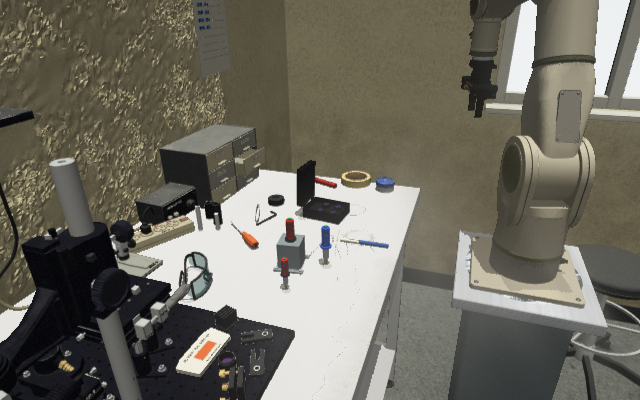

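View pics/top0.png

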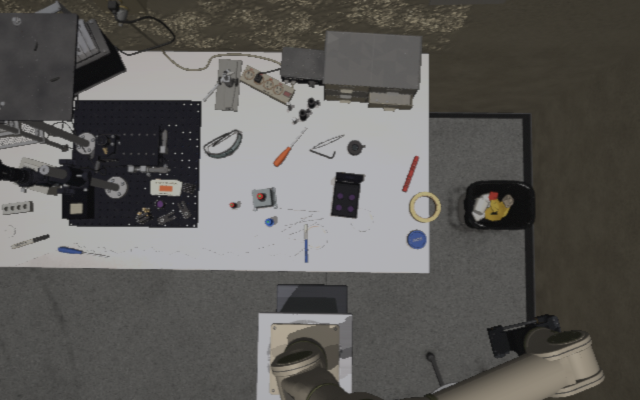

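The side view shows the open case (325,195), the red probe in its stand (290,240), and decoys at (285,270, small red) and (326,240, blue). In the top view the case is at (346,195) and the stand at (263,198). Next I'll measure both.

```bash
python3 - <<'E'
from h import *
c=cam('top');P=cloud(c);print(P[195,300],P[230,346])
print('fx',c['fx'])
a=P[165:225,322:372].reshape(-1,3)
for lo,hi in((.02,.045),(.1,.2)):
    q=a[(a[:,2]>lo)&(a[:,2]<hi)];print(lo,len(q),q.min(0),q.max(0),cv2.minAreaRect((q[:,:2]*1000).astype(np.float32)))
a=P[180:215,245:282].reshape(-1,3)
for lo,hi in((.06,.08),(.1,.14)):
    q=a[(a[:,2]>lo)&(a[:,2]<hi)];print(lo,len(q),q.mean(0),cv2.minAreaRect((q[:,:2]*1000).astype(np.float32)))
im=c['pixels'];hsv=cv2.cvtColor(im,cv2.COLOR_RGB2HSV)
m=((hsv[...,0]<8)|(hsv[...,0]>172))&(hsv[...,1]>120)
m[:180]=0;m[215:]=0;m[:,:245]=0;m[:,282:]=0
v,u=np.nonzero(m);print('red',u.mean(),v.mean(),len(u),ray(c,u.mean(),v.mean(),.115),P[m].max(0))
big=cv2.resize(im[140:240,220:380],None,fx=5,fy=5,interpolation=cv2.INTER_CUBIC);cv2.imwrite('pics/t1.png',big[...,::-1])
# side view
s=cam('side');Q=cloud(s)
b=Q.reshape(-1,3);k=(b[:,2]>.008)&(b[:,2]<.2)&(b[:,0]>.3)&(b[:,0]<.56)&(b[:,1]>-.25)&(b[:,1]<-.04)
q=b[k]
for lo in np.arange(.01,.18,.02):
    w=q[(q[:,2]>lo)&(q[:,2]<lo+.02)]
    if len(w):print(lo.round(2),len(w),w.min(0).round(3),w.max(0).round(3))
h2=cv2.cvtColor(s['pixels'],cv2.COLOR_RGB2HSV);m=((h2[...,0]<8)|(h2[...,0]>172))&(h2[...,1]>120)
m[:210]=0;m[248:]=0;m[:,:275]=0;m[:,305:]=0
print('side red',Q[m].mean(0),Q[m].min(0),Q[m].max(0))
E
```

```text
[5.52340889e-01 2.14633117e-02 3.48448376e-06] [ 0.43375353 -0.13860417 -0.00200611]
fx 482.8328191464393
0.02 424 [ 0.47699237 -0.18323753  0.02000125] [ 0.60937152 -0.08594107  0.04430427] ((543.1417236328125, -135.42626953125), (87.68757629394531, 128.60525512695312), 84.12867736816406)
0.1 166 [ 0.58726216 -0.18387797  0.12804207] [ 0.61330507 -0.09869303  0.16211526] ((601.0604858398438, -141.3376007080078), (87.28968048095703, 18.896589279174805), 83.658203125)
0.06 247 [0.53666691 0.14267717 0.06949397] ((537.181884765625, 143.98692321777344), (56.48453903198242, 57.231971740722656), 7.8743085861206055)
0.1 39 [0.53620694 0.14310327 0.12061669] ((536.5232543945312, 143.70533752441406), (18.10291290283203, 18.719932556152344), 47.26752853393555)
red 260.52 196.0 25 [0.53713679 0.14261301 0.115     ] [0.54587706 0.15435899 0.13134467]
0.01 510 [ 0.474 -0.179  0.01 ] [ 0.56  -0.079  0.03 ]
0.03 10 [ 0.475 -0.17   0.03 ] [ 0.554 -0.08   0.032]
side red [0.5341123  0.15419076 0.1054428 ] [0.52697427 0.13942533 0.07394707] [0.54510113 0.1607727  0.12449661]
```

View pics/t1.png

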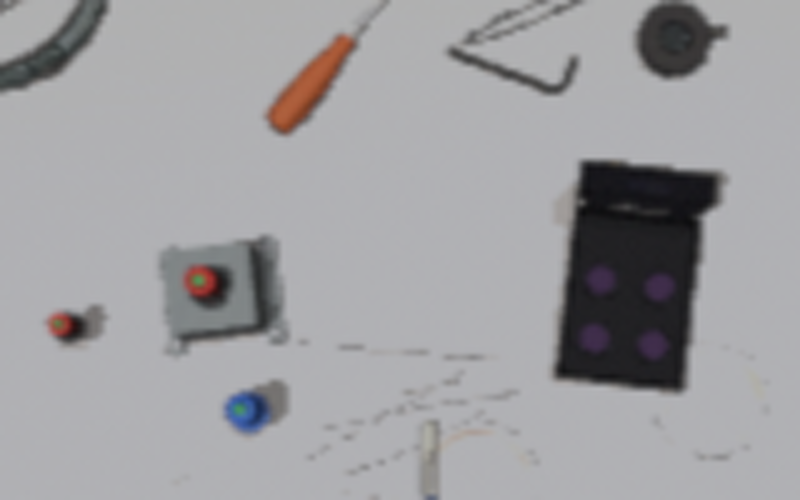

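The 5x crop shows the stand with the large red probe at (200,282), the small red one at (62,325), the blue one at (247,410), and the case with its lid upright behind it at (640,185). The case yaw comes out at about -5.9°, with its centre near (0.538,-0.135). I'll move behind and above the lid with the fingers closed.

Call:
carry_out(moves=[[0.5,-0.25,0,0,0,0],[0.95,-0.5,0,0,0,0],[0.95,-0.5,0,0,0,0],[0.95,-0.5,0,0,0,0],[0.95,-0.5,0,0,0,0],[0.95,-0.5,0,0,0,0],[0.95,-0.5,0,0,0,0],[0.95,-0.5,0,0,0,0],[0.95,-0.5,0,0,0,0],[0.95,-0.5,0,0,0,0],[0.95,-0.5,0,0,0,0],[0.95,-0.5,0,0,0,0],[0.95,-0.5,0,0,0,0],[0.95,-0.5,0,0,0,0],[0.95,-0.5,0,0,0,0],[0.95,-0.5,0,0,0,0],[0.6,-0.3,0,0,0,0.8],[0,0,0,0,0,0.8],[0,0,0,0,0,0.8],[0,0,0,0,0,0]], fingers=0, force=10)

```text
time: 2.7
ee_pos: [0.6684, -0.1469, 0.2366]
eef_rot: [0.999, -0.047, -0.0, -0.0]
ft_force: [0.2, 0.2, -1.0]
width: 0.0004
grip_force: 0.0
```

```bash
python3 - <<'E'
from h import *
s=read_state();print(s['ee_pos'],R.from_quat(s['eef_rot']).as_matrix().round(3).tolist(),s['joint_positions'].round(2),s['ft_force'])
c=cam('wrist');save(c,'w1.png');P=cloud(c);print(c['xyz'],c['R'].round(2).tolist(),c['fx'])
C=np.array([.5378,-.1349]);x=np.array([np.cos(.103),-np.sin(.103)]);y=np.array([x[1]*-1,x[0]])
for n in('side','top','wrist'):
    b=cloud(cam(n)).reshape(-1,3);b=b[np.isfinite(b).all(1)]
    X=(b[:,:2]-C)@x;Y=(b[:,:2]-C)@y
    for lo in np.arange(.05,.17,.015):
        k=(abs(Y)<.04)&(X>-.03)&(X<.13)&(b[:,2]>lo)&(b[:,2]<lo+.015)
        if k.sum()>5:print(n,lo.round(3),k.sum(),np.percentile(X[k],[2,50,98]).round(3))
E
```

```text
[ 0.66838009 -0.14694386  0.23661765] [[0.996, -0.093, -0.0], [-0.093, -0.996, 0.0], [-0.0, -0.0, -1.0]] [ 0.4   0.49 -0.37  1.26  0.17  1.42 -1.62] [ 0.20657928  0.22535489 -0.96270661]
[ 0.7408059  -0.15343989  0.38379227] [[-0.09, -0.96, -0.26], [-1.0, 0.09, 0.02], [-0.0, 0.26, -0.96]] 293.93148019306466
side 0.05 41 [0.057 0.074 0.076]
side 0.065 49 [0.057 0.073 0.076]
side 0.08 47 [0.057 0.072 0.076]
side 0.095 44 [0.057 0.072 0.075]
side 0.11 51 [0.056 0.072 0.074]
side 0.125 29 [0.055 0.069 0.072]
side 0.14 70 [0.054 0.06  0.071]
top 0.14 15 [0.055 0.063 0.072]
wrist 0.05 140 [0.078 0.078 0.079]
```

```bash
python3 -c "
import numpy as np
t=np.linspace(1.6,0,18)
X=60-95*np.cos(t)+19*np.sin(t);z=33+95*np.sin(t)+19*np.cos(t)
print(X[0]+9.5,z[0]+14);print(np.c_[np.diff(X),-np.diff(z)].round(1)/40)"
```

```text
91.26585307641103 141.4047013652185
[[-0.225  -0.04  ]
 [-0.2275 -0.02  ]
 [-0.2275  0.0025]
 [-0.2275  0.0225]
 [-0.2225  0.045 ]
 [-0.2175  0.065 ]
 [-0.21    0.085 ]
 [-0.2025  0.105 ]
 [-0.1925  0.1225]
 [-0.18    0.14  ]
 [-0.165   0.1575]
 [-0.15    0.1725]
 [-0.1325  0.185 ]
 [-0.115   0.1975]
 [-0.095   0.2075]
 [-0.075   0.215 ]
 [-0.055   0.22  ]]
```

Call:
carry_out(moves=[[0,0.25,0.6,0,0,0],[0,0,0.9,0,0,0],[0,0,0.85,0,0,0],[-0.5,0,0,0,0,0],[-0.4,0,0,0,0,0],[0,0,0,0,0,0]])

```text
time: 3.65
ee_pos: [0.6311, -0.1552, 0.1428]
eef_rot: [0.999, -0.047, 0.0, 0.0]
ft_force: [0.4, 0.1, 1.0]
width: 0.0003
grip_force: 0.0
```

Call:
carry_out(moves=[[-0.3,0,0,0,0,0],[-0.22,0,0,0,0,0],[-0.22,0,0,0,0,0],[-0.22,0,0.02,0,0,0],[-0.22,0,0.04,0,0,0],[-0.22,0,0.06,0,0,0],[-0.21,0,0.09,0,0,0],[-0.2,0,0.1,0,0,0],[0,0,0,0,0,0]])

```text
time: 4.78
ee_pos: [0.5585, -0.1484, 0.1296]
eef_rot: [0.999, -0.048, -0.001, 0.0]
ft_force: [0.9, -0.5, 0.9]
width: 0.0004
grip_force: 0.0
```

```bash
python3 - <<'E'
from h import *
s=read_state();print(s['ee_pos'],s['ft_force'])
c=cam('side');save(c,'s2.png');im=c['pixels'][120:260,230:390]
cv2.imwrite('pics/s2c.png',cv2.resize(im,None,fx=4,fy=4)[...,::-1])
E
```

```text
[ 0.55853185 -0.14836776  0.129551  ] [ 0.85658843 -0.52000637  0.88137217]
```

View pics/s2c.png

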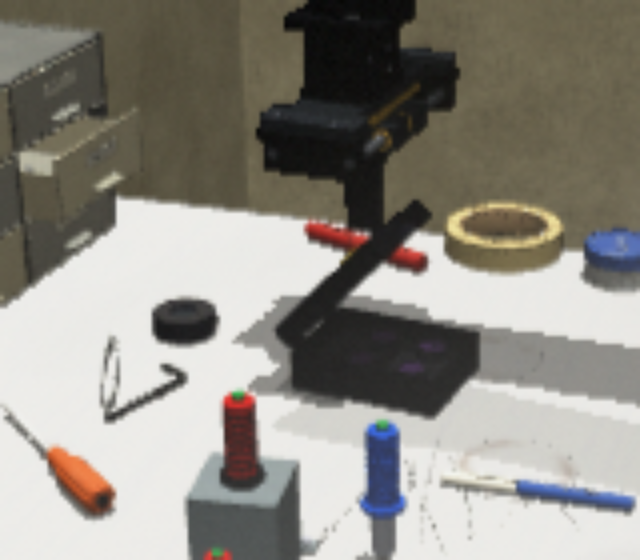

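The crop shows the lid about halfway down (350,270), with the fingers on its outer face near the free edge. I'll continue along the arc.

Call:
carry_out(moves=[[-0.19,0,0.12,0,0,0],[-0.18,0,0.14,0,0,0],[-0.165,0,0.16,0,0,0],[-0.15,0,0.17,0,0,0],[-0.13,0,0.185,0,0,0],[-0.115,0,0.2,0,0,0],[-0.095,0,0.21,0,0,0],[-0.075,0,0.215,0,0,0],[-0.03,0,0.15,0,0,0],[0,0,0,0,0,0]])

```text
time: 6.08
ee_pos: [0.5142, -0.1438, 0.0675]
eef_rot: [0.999, -0.048, -0.0, -0.0]
ft_force: [0.3, 0.0, 1.3]
width: 0.0004
grip_force: 0.0
```

Call:
carry_out(moves=[[0,0,0.05,0,0,0],[0,0,0.04,0,0,0],[0,0,0,0,0,0]])

```text
time: 6.45
ee_pos: [0.5149, -0.1439, 0.0661]
eef_rot: [0.999, -0.048, 0.0, 0.0]
ft_force: [-8.2, 1.6, 18.0]
width: 0.0004
grip_force: 8.9
```

Call:
carry_out(moves=[[0,0,-0.5,0,0,0],[0,0,-0.9,0,0,0],[0,0,-0.9,0,0,0],[0,0,-0.9,0,0,0],[0,0,-0.9,0,0,0],[0,0,-0.5,0,0,0],[0.5,0,0,0,0,0],[0,0,0,0,0,0]], fingers=40)

```text
time: 7.45
ee_pos: [0.5351, -0.1456, 0.2485]
eef_rot: [0.999, -0.047, 0.0, -0.0]
ft_force: [0.7, 0.1, -0.4]
width: 0.04
grip_force: 0.0
```

```bash
cat > stud.py <<'E'
from h import *
def stud(n,box=None):
    c=cam(n);h=cv2.cvtColor(c['pixels'],cv2.COLOR_RGB2HSV)
    m=((h[...,0]>18)&(h[...,0]<38)&(h[...,1]>110)&(h[...,2]>60)).astype(np.uint8)
    P=cloud(c);m&=((P[...,0]>.42)&(P[...,0]<.62)&(P[...,1]>-.22)&(P[...,1]<-.04)&(P[...,2]<.08)).astype(np.uint8)
    v,u=np.nonzero(m); 
    if len(u)<5: print(n,'none',len(u)); return c
    hull=cv2.convexHull(np.c_[u,v].astype(np.int32)); M=cv2.moments(hull)
    uu,vv=M['m10']/M['m00'],M['m01']/M['m00']
    print(n,len(u),uu,vv,cv2.boundingRect(hull),ray(c,uu,vv,.052)); return c
if __name__=='__main__':
    c=stud('wrist');save(c,'w3.png')
    t=stud('top');s=stud('side')
    P=cloud(c);print(P[200:320:20,320],read_state()['ee_pos'])
    T=cloud(t).reshape(-1,3);k=(T[:,2]>.04)&(T[:,2]<.065)&(T[:,0]>.4)&(T[:,0]<.65)&(T[:,1]>-.25)&(T[:,1]<-.03)
    print(cv2.minAreaRect((T[k,:2]*1000).astype(np.float32)),np.median(T[k,2]))
E
python3 stud.py
```

```text
wrist 332 282.14606741573033 207.46976993044407 (272, 198, 21, 20) [ 0.5133922  -0.10285046  0.052     ]
top 22 334.5833333333333 206.5 (333, 204, 4, 6) [ 0.51054111 -0.09742725  0.052     ]
side 31 331.09219858156024 203.92198581560282 (327, 202, 9, 5) [ 0.51073138 -0.09940349  0.052     ]
[[ 0.51830568 -0.14952794  0.05170612]
 [ 0.49270261 -0.14721638  0.0508997 ]
 [ 0.44480484 -0.1436868  -0.00172728]
 [ 0.56854694 -0.14997648  0.31616688]
 [ 0.56483192 -0.14956148  0.32116878]
 [ 0.34654058 -0.13475965 -0.00125649]] [ 0.53390903 -0.14563739  0.2481861 ]
((504.115966796875, -95.83944702148438), (16.60538673400879, 42.348506927490234), 83.5981674194336) 0.051728855259119966
```

View pics/w3.png

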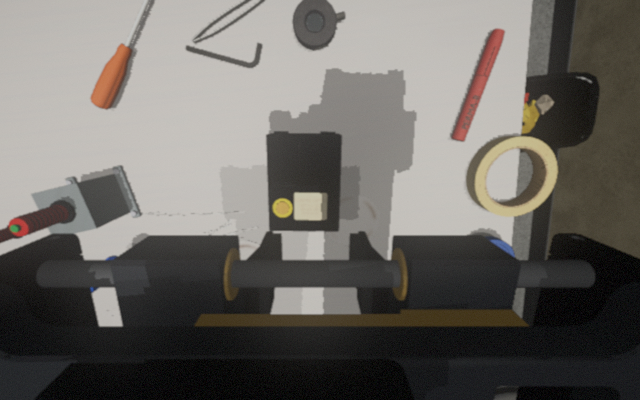

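The wrist view shows the lid shut with the yellow ring at (282,207), next to a decoy label at (310,206). It matches the case model to within 3 mm. Next I'll go to the stand, stopping short in x for a close look.

Call:
carry_out(moves=[[-0.15,-0.5,0,0,0,0],[-0.2,-0.9,0,0,0,0],[-0.25,-0.9,0,0,0,0],[-0.25,-0.9,0,0,0,0],[-0.25,-0.9,0,0,0,0],[-0.25,-0.9,0,0,0,0],[-0.25,-0.9,0,0,0,0],[-0.25,-0.9,0,0,0,0],[-0.25,-0.4,0,0,0,0],[0,0,0,0,0,0]])

```text
time: 8.85
ee_pos: [0.4773, 0.1499, 0.2486]
eef_rot: [0.999, -0.046, 0.0, 0.0]
ft_force: [0.4, -0.4, 0.5]
width: 0.04
grip_force: 0.0
```

```bash
python3 - <<'E'
from h import *
c=cam('wrist');save(c,'w4.png');P=cloud(c);s=read_state();print(s['ee_pos'],c['xyz'])
h=cv2.cvtColor(c['pixels'],cv2.COLOR_RGB2HSV)
g=((h[...,0]>40)&(h[...,0]<85)&(h[...,1]>90)).astype(np.uint8)
n,l,st,ce=cv2.connectedComponentsWithStats(g)
for i in range(1,n):
    if st[i,4]>4: print('green',st[i],ray(c,*ce[i],.127),P[l==i].mean(0))
k=(abs(P[...,2]-.07)<.003)&(abs(P[...,0]-.54)<.05)&(abs(P[...,1]-.143)<.05)
q=P[k];print(len(q),cv2.minAreaRect((q[:,:2]*1000).astype(np.float32)))
for nm,(x,y) in dict(smallred=(.53,.215),blue=(.49,.12)).items():
    k=(np.hypot(P[...,0]-x,P[...,1]-y)<.03)&(P[...,2]<.15);print(nm,P[k][:,2].max() if k.any() else None)
E
```

```text
[0.4780189  0.14832613 0.24854856] [0.54969013 0.14347088 0.39582163]
green [309 135   6   6  28] [0.53795155 0.14756689 0.127     ] [0.53799456 0.14755205 0.12800888]
green [223 168   3   3   8] [0.51734524 0.23055312 0.127     ] [0.51671541 0.23222563 0.12189776]
green [342 212   6   7  35] [0.46326023 0.12324107 0.127     ] [0.45705108 0.12178998 0.107701  ]
green [591 315   3   4   5] [ 0.32620141 -0.13051395  0.127     ] [0.48950224 0.06968311 0.32342245]
green [584 319   3   5   5] [ 0.3214352  -0.12329208  0.127     ] [0.48934744 0.07293316 0.32471839]
green [219 363   3   5   7] [0.30067672 0.27334931 0.127     ] [0.50462172 0.16697777 0.34716619]
green [232 366   3   4   6] [0.2969418  0.25881676 0.127     ] [0.50557417 0.16360478 0.34889904]
green [346 367   4   5   6] [0.28230514 0.13168938 0.127     ] [0.50340269 0.14143175 0.34928549]
green [368 371   4   4   5] [0.27502043 0.10746446 0.127     ] [0.50350045 0.13741435 0.35061323]
green [371 375   5   3   5] [0.26994991 0.10385392 0.127     ] [0.50346749 0.13692317 0.35140363]
green [165 376   3   3   5] [0.29009385 0.33
[... 1278 characters left out ...]
0.127     ] [0.50629501 0.13488893 0.35791756]
green [342 395   4   5   9] [0.24448258 0.13911145 0.127     ] [0.50384087 0.14281619 0.35543733]
green [552 395   5   3   7] [ 0.22278022 -0.10236781  0.127     ] [0.45566192 0.07276118 0.31850066]
green [187 397   5   3   5] [0.25867935 0.31681122 0.127     ] [0.50461763 0.17032065 0.35418476]
green [324 396   3   4   5] [0.24459339 0.16009259 0.127     ] [0.51272192 0.14547788 0.36323455]
green [352 397   3   3   5] [0.24162136 0.12834728 0.127     ] [0.50343648 0.14119973 0.35546006]
2213 ((537.8146362304688, 147.12147521972656), (56.15203094482422, 55.832252502441406), 7.575209617614746)
smallred 0.08036565340259938
blue 0.10839106975673074
```

View pics/w4.png

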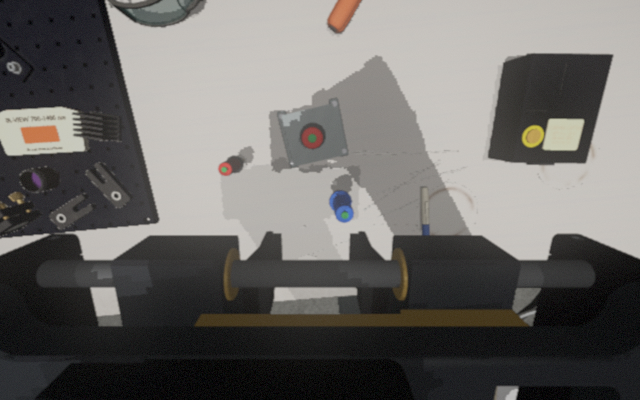

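The wrist view shows the probe in its stand at (312,135), with the blue (344,212) and small red (225,168) decoys well clear of the fingers' path. Now I'll grasp.

Call:
carry_out(moves=[[0.5,-0.09,0,0,0,0],[0.7,0,0,0,0,0],[0.3,0,0,0,0,0],[0,0,0.4,0,0,0],[0,0,0.6,0,0,0],[0,0,0.8,0,0,0],[0,0,0.8,0,0,0],[0,0,0.7,0,0,0],[0,0,0.4,0,0,0],[0,0,0,0,0,0]])

```text
time: 10.15
ee_pos: [0.5373, 0.1465, 0.0995]
eef_rot: [0.999, -0.048, -0.001, 0.0]
ft_force: [0.0, -0.0, 0.4]
width: 0.0399
grip_force: 0.0
```

Call:
carry_out(moves=[[0,0,0,0,0,0],[0,0,0,0,0,0],[0,0,0,0,0,0],[0,0,0,0,0,0],[0,0,0,0,0,0]], fingers=0, force=20)

```text
time: 10.78
ee_pos: [0.5388, 0.147, 0.1012]
eef_rot: [0.999, -0.048, 0.001, -0.0]
ft_force: [-0.7, -0.2, 6.3]
width: 0.0193
grip_force: 20.0
```

Call:
carry_out(moves=[[0,0,-0.15,0,0,0],[0,0,-0.3,0,0,0],[0,0,-0.5,0,0,0],[0,0,-0.6,0,0,0],[0,0,-0.6,0,0,0],[0,0,-0.6,0,0,0],[0,0,-0.5,0,0,0],[0,0,-0.2,0,0,0],[0,0,0,0,0,0],[0,0,0,0,0,0]])

```text
time: 12.02
ee_pos: [0.538, 0.1466, 0.2378]
eef_rot: [0.999, -0.048, -0.001, 0.0]
ft_force: [-0.3, -1.0, -1.3]
width: 0.0192
grip_force: 20.2
```

```bash
python3 - <<'E'
from h import *
c=cam('side');print(read_state()['ee_pos'],read_state()['ft_force'])
im=c['pixels'][120:280,220:380]
cv2.imwrite('pics/s5c.png',cv2.resize(im,None,fx=3.7,fy=3.7)[...,::-1])
P=cloud(c);h=cv2.cvtColor(c['pixels'],cv2.COLOR_RGB2HSV)
m=((h[...,0]<8)|(h[...,0]>172))&(h[...,1]>120)&(abs(P[...,0]-.54)<.04)&(abs(P[...,1]-.147)<.04)&(P[...,2]>.12)
q=P[m];print(len(q),q[:,2].min(),q[:,2].max())
k=(abs(P[...,0]-.54)<.03)&(abs(P[...,1]-.147)<.03)&(P[...,2]>.09)&(P[...,2]<.29)
v,u=np.nonzero(k)
for row in range(v.min(),v.max()+1):
    w=u[v==row]
    if len(w): p=P[row][k[row]].mean(0); print(row,w.min(),w.max(),p.round(3))
E
```

```text
[0.5379441  0.14663934 0.23772158] [-0.08317791 -0.68791355 -0.72150595]
91 0.21009396074221148 0.3566049533366093
156 295 295 [0.525 0.123 0.274]
157 293 295 [0.525 0.129 0.274]
158 285 295 [0.531 0.138 0.274]
159 284 295 [0.531 0.142 0.273]
160 283 295 [0.53  0.145 0.272]
161 283 295 [0.531 0.145 0.27 ]
162 283 294 [0.53  0.149 0.269]
163 283 294 [0.531 0.148 0.266]
164 283 294 [0.53  0.15  0.264]
165 283 294 [0.53  0.151 0.263]
166 282 294 [0.53  0.154 0.261]
167 277 294 [0.534 0.158 0.26 ]
168 277 294 [0.534 0.159 0.258]
169 278 294 [0.533 0.158 0.255]
170 278 294 [0.534 0.158 0.253]
171 278 294 [0.534 0.157 0.25 ]
172 278 294 [0.534 0.157 0.247]
173 278 294 [0.534 0.157 0.245]
174 279 294 [0.533 0.157 0.243]
175 279 294 [0.534 0.156 0.24 ]
176 279 294 [0.534 0.156 0.238]
177 279 294 [0.534 0.156 0.235]
178 279 294 [0.534 0.156 0.233]
179 279 294 [0.534 0.156 0.23 ]
180 279 291 [0.535 0.162 0.23 ]
181 279 292 [0.535 0.161 0.227]
182 279 292 [0.535 0.16  0.225]
183 280 292 [0.534 0.16  0.222]
184 284 292 [0.531 0.156 0.219]
185 283 293 [0.533 0.151 0.214]
186 282 294 [0.534 0.151 0.211]
187 282 294 [0.533 0.153 0.209]
188 283 293 [0.531 0.157 0.209]
189 283 292 [0.532 0.158 0.207]
190 285 291 [0.533 0.154 0.202]
191 285 291 [0.533 0.153 0.2  ]
192 285 291 [0.534 0.151 0.196]
193 286 291 [0.533 0.151 0.194]
194 286 291 [0.533 0.153 0.192]
195 286 291 [0.534 0.151 0.189]
196 286 291 [0.533 0.152 0.187]
197 286 291 [0.533 0.152 0.184]
198 286 291 [0.533 0.152 0.182]
199 286 291 [0.534 0.152 0.179]
200 286 291 [0.534 0.152 0.176]
201 286 291 [0.534 0.151 0.173]
202 287 290 [0.535 0.15  0.17 ]
203 288 290 [0.535 0.148 0.167]
204 288 290 [0.535 0.148 0.164]
205 288 290 [0.535 0.148 0.161]
206 288 290 [0.534 0.149 0.16 ]
207 288 290 [0.535 0.149 0.157]
```

View pics/s5c.png

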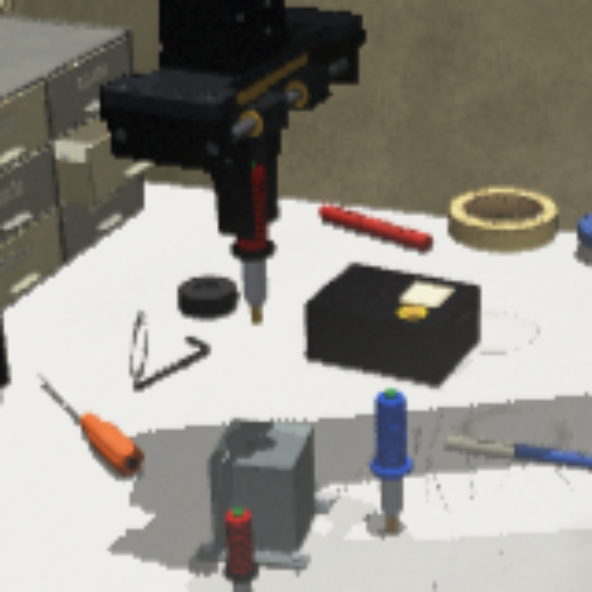

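The crop shows the probe held upright at (257,260) with the stand empty and the yellow stud at (412,313). I'll move it over the stud.

Call:
carry_out(moves=[[0,0.3,0,0,0,0],[0,0.6,0,0,0,0],[0,0.8,0,0,0,0],[0,0.8,0,0,0,0],[0,0.8,0,0,0,0],[0,0.8,0,0,0,0],[0,0.8,0,0,0,0],[0,0.7,0,0,0,0],[0,0.45,0,0,0,0],[-0.03,0.23,0,0,0,0],[0,0,0.3,0,0,0],[0,0,0.6,0,0,0],[0,0,0.6,0,0,0],[0,0,0.4,0,0,0],[0,0,0,0,0,0],[0,0,0,0,0,0]])

```text
time: 14.08
ee_pos: [0.5137, -0.1029, 0.1633]
eef_rot: [0.999, -0.047, 0.001, 0.0]
ft_force: [0.1, 0.4, -0.7]
width: 0.0194
grip_force: 20.2
```

```bash
python3 - <<'E'
from stud import *
s=read_state();print(s['ee_pos'],s['ft_force'])
c=stud('wrist');d=stud('side');stud('top')
P=cloud(d);k=(abs(P[...,0]-.513)<.03)&(abs(P[...,1]+.103)<.03)&(P[...,2]>.06)&(P[...,2]<.12)
v,u=np.nonzero(k)
for row in range(v.max()-12,v.max()+1):
    w=u[v==row]
    if len(w): print(row,w.min(),w.max(),P[row][k[row]].mean(0).round(3))
a=cv2.resize(c['pixels'][90:290,220:420],None,fx=2,fy=2)
b=cv2.resize(d['pixels'][165:225,300:360],(400,400))
cv2.imwrite('pics/x6.png',np.hstack([a,b])[...,::-1])
E
```

```text
[ 0.51373162 -0.10288081  0.16326962] [ 0.14118899  0.40110388 -0.74003019]
wrist 491 315.6440226440226 205.98901098901098 (303, 194, 27, 24) [ 0.51394689 -0.10303707  0.052     ]
side 22 330.7435897435897 204.0 (327, 203, 8, 3) [ 0.51154459 -0.09860846  0.052     ]
top none 0
183 329 333 [ 0.512 -0.098  0.119]
184 330 333 [ 0.509 -0.099  0.116]
185 329 333 [ 0.51  -0.098  0.113]
186 329 333 [ 0.509 -0.097  0.11 ]
187 329 333 [ 0.51  -0.098  0.107]
188 329 333 [ 0.51  -0.097  0.104]
189 329 333 [ 0.51  -0.098  0.1  ]
190 330 332 [ 0.51  -0.097  0.098]
191 330 332 [ 0.511 -0.099  0.094]
192 330 332 [ 0.512 -0.102  0.089]
193 330 332 [ 0.511 -0.101  0.086]
194 330 332 [ 0.511 -0.101  0.083]
```

View pics/x6.png

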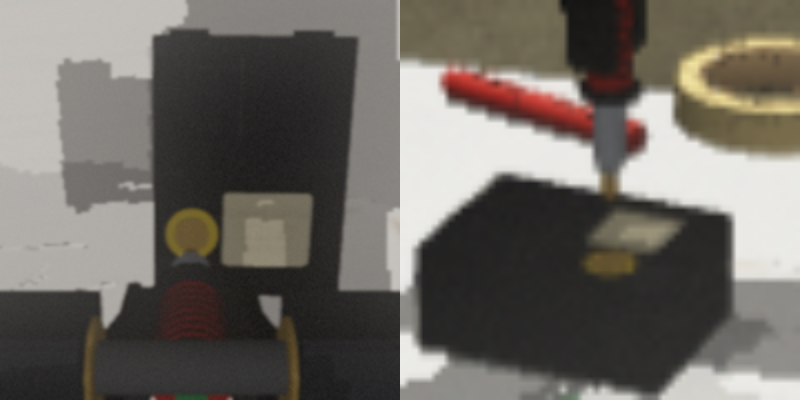

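The wrist view (left) has the stud centred in line with the probe at (191,235). In the side view (right) the tip column and the ring column agree at about 610. Lowering gently.

Call:
carry_out(moves=[[0,0,0.2,0,0,0],[0,0,0.25,0,0,0],[0,0,0.15,0,0,0],[0,0,0.05,0,0,0],[0,0,0,0,0,0],[0,0,0,0,0,0],[0,0,0,0,0,0]])

```text
time: 15.1
ee_pos: [0.5134, -0.1032, 0.1368]
eef_rot: [0.999, -0.048, 0.0, 0.0]
ft_force: [0.9, 0.9, -0.8]
width: 0.0194
grip_force: 20.2
```

```bash
python3 - <<'E'
from h import *
s=read_state();print(s['ee_pos'],s['ft_force'])
E
```

```text
[ 0.5133707  -0.1031724   0.13676906] [ 0.85429208  0.88828731 -0.84089653]
```

Free-hanging force is about -0.8 N. The next small steps should show the contact.

Call:
carry_out(moves=[[0,0,0.04,0,0,0],[0,0,0.04,0,0,0],[0,0,0,0,0,0],[0,0,0,0,0,0]])

```text
time: 15.6
ee_pos: [0.5133, -0.1032, 0.1334]
eef_rot: [0.999, -0.048, 0.0, 0.0]
ft_force: [0.9, 0.5, 0.6]
width: 0.0194
grip_force: 20.2
```

Call:
carry_out(moves=[[0,0,0.04,0,0,0],[0,0,0.04,0,0,0],[0,0,0,0,0,0],[0,0,0,0,0,0]])

```text
time: 16.1
ee_pos: [0.5133, -0.1032, 0.1302]
eef_rot: [0.999, -0.048, 0.0, 0.0]
ft_force: [-0.8, 0.2, 0.9]
width: 0.0191
grip_force: 20.2
```

Call:
carry_out(moves=[[0,0,0,0,0,0],[0,0,0,0,0,0],[0,0,0,0,0,0],[0,0,0,0,0,0]])

```text
time: 16.6
ee_pos: [0.5133, -0.1031, 0.1302]
eef_rot: [0.999, -0.048, 0.0, 0.0]
ft_force: [1.0, -0.2, 1.4]
width: 0.019
grip_force: 20.2
```

```bash
python3 - <<'E'
from h import *
f=[]
for i in range(12):
    d=cam('side' if i%2 else 'wrist'); f.append(read_state()['ft_force'])
    if i==10: c=d
print(np.mean(f,0),np.std(f,0),read_state()['ee_pos'])
P=cloud(d)
k=(abs(P[...,0]-.513)<.03)&(abs(P[...,1]+.103)<.03)&(P[...,2]>.055)&(P[...,2]<.12)
v,u=np.nonzero(k)
for row in range(v.max()-8,v.max()+1):
    w=u[v==row]
    if len(w): print(row,w.min(),w.max(),P[row][k[row]].mean(0).round(3))
a=cv2.resize(c['pixels'][90:290,220:420],None,fx=2,fy=2)
b=cv2.resize(d['pixels'][170:230,300:360],(400,400))
cv2.imwrite('pics/x7.png',np.hstack([a,b])[...,::-1])
E
```

```text
[0.33841556 0.05092858 1.43665265] [0.45079979 0.43258843 0.46109962] [ 0.51324277 -0.1031812   0.13014945]
194 329 333 [ 0.51  -0.098  0.085]
195 329 333 [ 0.51  -0.096  0.082]
196 329 333 [ 0.511 -0.098  0.078]
197 329 333 [ 0.51  -0.096  0.076]
198 329 333 [ 0.51  -0.097  0.072]
199 329 333 [ 0.51  -0.095  0.07 ]
200 330 333 [ 0.509 -0.097  0.066]
201 330 332 [ 0.51  -0.097  0.063]
202 331 332 [ 0.51  -0.102  0.057]
```

View pics/x7.png

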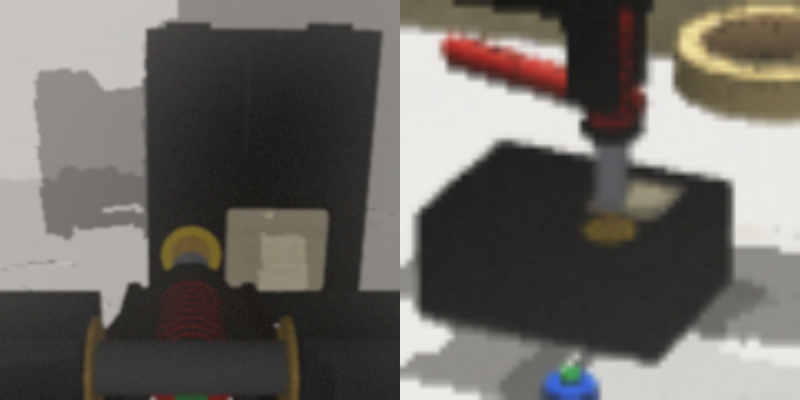

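Both views show the tip on the stud at the ring's centre, with the probe upright. The force rise of about 2.3 N corresponds to roughly half of the spring travel, so I'm handing in.

```bash
python3 -c "
from bench import r
print(r.close_job())"
```

```text
the job is handed in; nothing more can be done
None
```

I shut the lid and handed the job in with the probe held upright, its tip at the centre of the stud. The spring is pushed in about half its travel, judging by a contact force of about 2.3 N; the hand-in returned no verdict.

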